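# Feed the signing markers through the two-lane chute, caps first

## Task

Shut the gate of the marker chute, then lay the two fat markers in its upper part, one in each lane with the cap pointing downhill, so that both wait behind the shut gate. Then slide the gate open and let both markers run down to the end stop by themselves, caps first, without touching them below the gate, and shut the gate fully again behind them. Leave the other loose things on the table where they are.

Things in the scene. Friction and masses are not known exactly. Their poses are not given: they have to be found in the camera images.
- marker_a: one of two identical fat round markers, 120 mm long, 40 g, lying any way round; either lane will do. Origin on its axis at mid-length, 11 mm above the table; its +x axis points to the cap end. Long fat cap 22 mm thick, x = +16 to +60 mm (last 6 mm: 18 mm thick). Barrel 19 mm thick, x = -54 to +16. Tail: only a narrow flange 22 mm thick, x = -60 to -54. It can roll
- marker_b: one of two identical fat round markers, 120 mm long, 40 g, lying any way round; either lane will do. Origin on its axis at mid-length, 11 mm above the table; its +x axis points to the cap end. Long fat cap 22 mm thick, x = +16 to +60 mm (last 6 mm: 18 mm thick). Barrel 19 mm thick, x = -54 to +16. Tail: only a narrow flange 22 mm thick, x = -60 to -54. It can roll
- marker_a_cap (a point): the outer end of the cap of marker_a, on its axis
- marker_a_tail (a point): the tail end of marker_a, on its axis
- marker_b_cap (a point): the outer end of the cap of marker_b, on its axis
- marker_b_tail (a point): the tail end of marker_b, on its axis
- chute: fixed two-lane marker chute of slippery polished aluminium (friction 0.15), sloping down 25 degrees along its +x axis; y across, z up. Origin on the table under the gate, midway between the lanes. Lanes are open V troughs with sides at 25 degrees, bottom lines at y = +33 and -33 mm, 85 mm above the table at x = 0. Ridge and outer edges are 15 mm above the bottom lines, square to the slope
- lane_p (a point): middle of the loading part of the lane at the chute's y = +33 mm: a point on its bottom line, 85 mm up the slope from the gate. Loading lanes run from the gate 170 mm up the slope, open above. A marker resting in a lane has its axis 12 mm above the bottom line, square to the slope
- lane_n (a point): the same for the lane at the chute's y = -33 mm
- stop (a point): foot of the end stop, midway between the lanes, level with their bottom lines, 143 mm down the slope from the gate: a plate 27 mm high across both lanes. A dark guide bar crosses the lanes 9 to 15 mm below the gate, 36 to 48 mm above the bottom lines, on side posts at the chute's y = +-84 mm; markers pass beneath it
- gate (a joint): gate, a steel comb square to the slope at the chute's x = 0 that slides along the chute's +y: 0 = fully shut (a tooth 20 mm wide, 5 mm thick in the middle of each lane), 0.033 m = fully open (teeth beside the lanes). Starts open. Moves with about 1.5 N and stays where left. A crossbar joins the teeth 36 to 46 mm above the bottom lines
- gate_knob (a point): grip point of the gate's knob: a black round post 20 mm thick, 52 mm long, standing square to the slope (leaning 25 degrees downhill) on the middle of the gate's crossbar. The point is on its axis, 20 mm below its top, 32 mm above the crossbar, 78 mm above the lanes' bottom lines. It moves with the gate, at the chute's y = gate value
- pen_a: thin ballpoint pen, 10 mm thick, 140 mm long, lying on the table; not needed. Origin on its axis at mid-length
- pen_b: another thin ballpoint pen, 10 mm thick, 140 mm long, lying nearer the robot; not needed. Origin on its axis at mid-length
- puck: black rubber puck, 76 mm across, 25 mm high; not needed. Origin at the centre of its underside
- tape_roll: roll of clear tape lying flat, 84 mm across, 24 mm high; not needed. Origin at the centre of its underside
- water_bottle: water bottle, 64 mm across, 200 mm high; not needed. Origin at the centre of its underside
- trophy: small metal cup trophy, 76 mm across, 150 mm high; not needed. Origin at the centre of its underside
There are look-alikes about, which are no part of the job. Leave any blue or green look-alike of the marker_a alone.

How it is judged (in metres and radians):
On the way, in this order (a step that is already met when the one before it is completed fails the run):
1. the gate is shut (within 6 mm) (value of joint gate below 0.006 m), for 0.1 s.
2. one marker lies released in an upper lane, cap downhill, behind the shut gate (value of joint gate below 0.006 m and (((x of marker_a_cap in the frame of chute between -0.035 and 0.012 m and y of marker_a_cap in the frame of chute between 0.02 and 0.046 m and z of marker_a_cap in the frame of chute between 0.085 and 0.125 m and y of marker_a_tail in the frame of chute between 0.017 and 0.049 m and z of marker_a_tail in the frame of chute between 0.135 and 0.175 m) and contact force between the fingers and marker_a below 0.2 N) or ((x of marker_a_cap in the frame of chute between -0.035 and 0.012 m and y of marker_a_cap in the frame of chute between -0.046 and -0.02 m and z of marker_a_cap in the frame of chute between 0.085 and 0.125 m and y of marker_a_tail in the frame of chute between -0.049 and -0.017 m and z of marker_a_tail in the frame of chute between 0.135 and 0.175 m) and contact force between the fingers and marker_a below 0.2 N) or ((x of marker_b_cap in the frame of chute between -0.035 and 0.012 m and y of marker_b_cap in the frame of chute between 0.02 and 0.046 m and z of marker_b_cap in the frame of chute between 0.085 and 0.125 m and y of marker_b_tail in the frame of chute between 0.017 and 0.049 m and z of marker_b_tail in the frame of chute between 0.135 and 0.175 m) and contact force between the fingers and marker_b below 0.2 N) or ((x of marker_b_cap in the frame of chute between -0.035 and 0.012 m and y of marker_b_cap in the frame of chute between -0.046 and -0.02 m and z of marker_b_cap in the frame of chute between 0.085 and 0.125 m and y of marker_b_tail in the frame of chute between -0.049 and -0.017 m and z of marker_b_tail in the frame of chute between 0.135 and 0.175 m) and contact force between the fingers and marker_b below 0.2 N))), for 0.2 s.
3. both markers lie released in the upper lanes, one in each, caps downhill, behind the shut gate (value of joint gate below 0.006 m and (((x of marker_a_cap in the frame of chute between -0.035 and 0.012 m and y of marker_a_cap in the frame of chute between 0.02 and 0.046 m and z of marker_a_cap in the frame of chute between 0.085 and 0.125 m and y of marker_a_tail in the frame of chute between 0.017 and 0.049 m and z of marker_a_tail in the frame of chute between 0.135 and 0.175 m) and (x of marker_b_cap in the frame of chute between -0.035 and 0.012 m and y of marker_b_cap in the frame of chute between -0.046 and -0.02 m and z of marker_b_cap in the frame of chute between 0.085 and 0.125 m and y of marker_b_tail in the frame of chute between -0.049 and -0.017 m and z of marker_b_tail in the frame of chute between 0.135 and 0.175 m)) or ((x of marker_a_cap in the frame of chute between -0.035 and 0.012 m and y of marker_a_cap in the frame of chute between -0.046 and -0.02 m and z of marker_a_cap in the frame of chute between 0.085 and 0.125 m and y of marker_a_tail in the frame of chute between -0.049 and -0.017 m and z of marker_a_tail in the frame of chute between 0.135 and 0.175 m) and (x of marker_b_cap in the frame of chute between -0.035 and 0.012 m and y of marker_b_cap in the frame of chute between 0.02 and 0.046 m and z of marker_b_cap in the frame of chute between 0.085 and 0.125 m and y of marker_b_tail in the frame of chute between 0.017 and 0.049 m and z of marker_b_tail in the frame of chute between 0.135 and 0.175 m))) and contact force between the fingers and marker_a below 0.2 N and contact force between the fingers and marker_b below 0.2 N), for 0.2 s.
4. the gate has been opened and both markers have run down to the end stop, one in each lane, caps first ((((x of marker_a_cap in the frame of chute between 0.117 and 0.142 m and y of marker_a_cap in the frame of chute between 0.02 and 0.046 m and z of marker_a_cap in the frame of chute between 0.025 and 0.05 m and y of marker_a_tail in the frame of chute between 0.017 and 0.049 m and z of marker_a_tail in the frame of chute between 0.075 and 0.105 m) and (x of marker_b_cap in the frame of chute between 0.117 and 0.142 m and y of marker_b_cap in the frame of chute between -0.046 and -0.02 m and z of marker_b_cap in the frame of chute between 0.025 and 0.05 m and y of marker_b_tail in the frame of chute between -0.049 and -0.017 m and z of marker_b_tail in the frame of chute between 0.075 and 0.105 m)) or ((x of marker_a_cap in the frame of chute between 0.117 and 0.142 m and y of marker_a_cap in the frame of chute between -0.046 and -0.02 m and z of marker_a_cap in the frame of chute between 0.025 and 0.05 m and y of marker_a_tail in the frame of chute between -0.049 and -0.017 m and z of marker_a_tail in the frame of chute between 0.075 and 0.105 m) and (x of marker_b_cap in the frame of chute between 0.117 and 0.142 m and y of marker_b_cap in the frame of chute between 0.02 and 0.046 m and z of marker_b_cap in the frame of chute between 0.025 and 0.05 m and y of marker_b_tail in the frame of chute between 0.017 and 0.049 m and z of marker_b_tail in the frame of chute between 0.075 and 0.105 m)))), for 0.2 s.
At the end, for the whole second after the job is handed in: Both markers lie at rest in the lower lanes, one in each lane, cap ends within about 10 mm of the end stop and tails uphill, and the gate is shut again (within 6 mm) ((((x of marker_a_cap in the frame of chute between 0.117 and 0.142 m and y of marker_a_cap in the frame of chute between 0.02 and 0.046 m and z of marker_a_cap in the frame of chute between 0.025 and 0.05 m and y of marker_a_tail in the frame of chute between 0.017 and 0.049 m and z of marker_a_tail in the frame of chute between 0.075 and 0.105 m) and (x of marker_b_cap in the frame of chute between 0.117 and 0.142 m and y of marker_b_cap in the frame of chute between -0.046 and -0.02 m and z of marker_b_cap in the frame of chute between 0.025 and 0.05 m and y of marker_b_tail in the frame of chute between -0.049 and -0.017 m and z of marker_b_tail in the frame of chute between 0.075 and 0.105 m)) or ((x of marker_a_cap in the frame of chute between 0.117 and 0.142 m and y of marker_a_cap in the frame of chute between -0.046 and -0.02 m and z of marker_a_cap in the frame of chute between 0.025 and 0.05 m and y of marker_a_tail in the frame of chute between -0.049 and -0.017 m and z of marker_a_tail in the frame of chute between 0.075 and 0.105 m) and (x of marker_b_cap in the frame of chute between 0.117 and 0.142 m and y of marker_b_cap in the frame of chute between 0.02 and 0.046 m and z of marker_b_cap in the frame of chute between 0.025 and 0.05 m and y of marker_b_tail in the frame of chute between 0.017 and 0.049 m and z of marker_b_tail in the frame of chute between 0.075 and 0.105 m))) and value of joint gate below 0.006 m and linear speed of each of marker_a, marker_b below 0.03 m/s); the robot touches nothing.
It fails at once if any of the other loose things on the table is moved more than 30 mm (distance of any of pen_a, pen_b, puck, tape_roll, water_bottle, trophy from where it was at the start of the episode above 0.03 m).
It fails at once if the fingers touch marker_a below the gate (x of marker_a in the frame of chute above -0.005 m and horizontal distance between marker_a and chute below 0.16 m and z of marker_a in the frame of chute below 0.12 m and contact force between the fingers and marker_a above 0.5 N).
It fails at once if the fingers touch marker_b below the gate (x of marker_b in the frame of chute above -0.005 m and horizontal distance between marker_b and chute below 0.16 m and z of marker_b in the frame of chute below 0.12 m and contact force between the fingers and marker_b above 0.5 N).
It also fails if it takes over 72 s, if anything falls off the work surface, if the arm or the gripper's body presses on something with over 40 N, if the wrist force passes 120 N, or if a joint passes its speed limit or range.

## Robot

A 7-joint arm with a two-finger parallel gripper is mounted at the origin on the work surface. World frame = base frame: x ahead of the robot, y to its left, z up, the work surface at z = 0. Lengths are in m, angles in degrees, forces in N, time in s.
With the tool pointing down it reaches from about 0.425 to 0.95 m from the base axis. Payload 4.7 kg.
Tool frame: the origin (TCP) lies midway between the tips of the shut fingers; the grasp point (between the pads) lies 19 mm behind it; z points along the fingers, y is the line along which they close (so a half turn about z gives the same grasp; the last joint's range is limited). The gripper opens to 85 mm and grips with 20 to 120 N. Pads are 22 mm wide; open, the fingers measure 114 mm over their backs; the gripper's body (76 mm by 85 mm) begins 54 mm behind the grasp point. The pads swing forward as they close: fully open they stand 13 mm farther back than shut.
Start: joints at [-67.145, 26.849, -2.785, 87.806, 1.381, 65.374, -4.715], TCP at [0.28, 0.614, 0.231] pointing down, gripper open.
Joint ranges: [-148.3, 148.3], [-19.14, 114.17], [-79.39, 73.82], [5.75, 140.21], [-59.74, 239.74], [12.07, 113.84], [-152.46, 152.46]. Speed limits (degrees/s): [147.25, 147.25, 180, 180, 180, 180, 180].

## Interface

Orientations are given as a 3x3 rotation matrix whose columns are the frame's x, y, z axes.
In Python, from station import observe, read_camera, calibration, job_done gives the robot as it stands.
- The arm moves only by the tool play_rows, never from a script. Its argument "steps" is a list of rows, each a list of 5 numbers: the gripper command: -1 is shut, 1 is fully open, values between are in proportion, then the shift along the tool's x, y, z in mm, then the turn about the tool's z in rad. A call has 1 to 5 rows; each row shifts and turns the commanded pose from where the row before left it, along the tool's axes as they then stand; what a row does not reach is not made up. A row lasts 1/10 s, in which the tool goes at most 50 mm and 8.59 degrees, less where a joint would pass 70% of its speed; a pose out of reach is approached as far as the arm can. A call is refused whole if a number of a shift passes 50 or a number of a turn 0.15, either way. A call with a gripper value outside its range is refused whole. The fingers move at their own pace and stop on an object; "newtons" is the grip in N (left out, the last holds). Time passes only in rows, so rows that do not move let the fingers close. It gives the time, the measured TCP pose, the force, the opening and the grip force at its end, in the units of the state.
- observe(): the state, without advancing time (a new reading comes with each control period).
- read_camera(name): name is "scene" or "side" or "wrist"; returns the picture (400x640x3 uint8, red, green, blue); there is no depth.
- calibration(name): a dict with "vfov" (degrees; the focal length in pixels is half the picture's height over the tangent of half this angle, whatever the lens; pixels are square), "cx", "cy" (the principal point, pixels), "origin" and "attitude" of the camera in the world. Camera axes: x right, y up, looking along -z (the intrinsics and any distortion apply to the point x, -y, -z); pixel columns grow to the right and rows downward; lengths in m; the calibration is good to about 2 mm. A picture is of the moment at which its call begins: read the wrist's pose just before it. calibration takes no time and is no camera call; for the wrist camera it gives the pose at the moment of the call.
- job_done(): hands the job in; it is judged then, once.
The state is a dict: "t": time; "joint_pos": joint angles; "qd": joint speeds; "joint_torque": joint torques, N m; "ee_pos": TCP position; "tcp_rot": TCP orientation; "ft_force": force on the tool from outside, world axes, zero at the start; "torque": the same for the moment, N m; "grip_width": opening from 0.0 (shut) to 1.0 (fully open); "gripper_force": force on a finger pad.
Only numpy, scipy, OpenCV 4.12 (cv2) and the standard library are available. Lean on these libraries where they do the work, as an engineer would, in place of code of your own. Each camera call takes 0.05 s, during which the arm holds its last target. There are 200 camera calls.

## Working session

There is one attempt and no reset: what is moved stays moved. The work goes in short steps, Python scripts to look and compute and a tool call to move; the robot and the scene stay as the last step left them, time stands still between calls to the robot, and variables do not carry over. Pictures are saved under pics/ and viewed, at most 10 in all, crops included, and the job is handed in when it is done.

Besides the shell and the picture viewer there is one more tool, called after ">>>" by a JSON object that holds its "op" and its "data". play_rows: Moves the arm, as the interface text tells. Its arguments: {"type":"object","properties":{"steps":{"type":"array","items":{"type":"array","items":{"type":"number"}}},"newtons":{"type":"number"}},"required":["steps"]}

```bash
mkdir -p pics; ls; python3 - <<'E'
from station import *
import cv2
s=observe();print({k:s[k] for k in('t','ee_pos','tcp_rot','grip_width')})
for n in('scene','side'):
    c=calibration(n);print(n,c)
    cv2.imwrite(f'pics/{n}0.png',read_camera(n)[:,:,::-1])
print(calibration('wrist'))
E
```

```text
pics
{'t': 0.0, 'ee_pos': array([0.27976667, 0.61362717, 0.23024435]), 'tcp_rot': array([[-9.09904223e-01,  4.14817673e-01, -7.76212176e-04],
       [ 4.14818394e-01,  9.09902300e-01, -1.87204089e-03],
       [-7.02784031e-05, -2.02536500e-03, -9.99997946e-01]]), 'grip_width': 1.0008529153442955}
scene {'vfov': 46.75259958286368, 'cx': 323.52109553727695, 'cy': 207.68134361262312, 'origin': array([ 1.71582841, -0.2539912 ,  1.01903723]), 'attitude': array([[ 0.22162974, -0.57648844,  0.78647399],
       [ 0.97509423,  0.12402625, -0.18387153],
       [ 0.0084564 ,  0.80763764,  0.58961846]])}
side {'vfov': 45.56592375440789, 'cx': 311.51821288388174, 'cy': 193.48916374841411, 'origin': array([ 0.38464523, -0.93793128,  0.95675557]), 'attitude': array([[ 0.993771  ,  0.062976  , -0.09194143],
       [-0.11065075,  0.65570558, -0.74686451],
       [ 0.01325197,  0.75238568,  0.65858953]])}
{'vfov': 60.94329396449584, 'cx': 319.426447947603, 'cy': 194.23428711236346, 'origin': array([0.21725568, 0.642338  , 0.37333338]), 'attitude': array([[ 0.41515652, -0.87521869, -0.24826863],
       [ 0.90974752,  0.39876003,  0.11554171],
       [-0.00212466, -0.27382966,  0.96177586]])}
```

View pics/scene0.png

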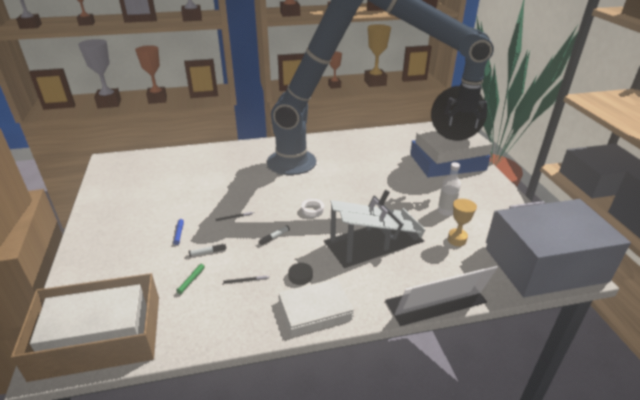

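View pics/side0.png

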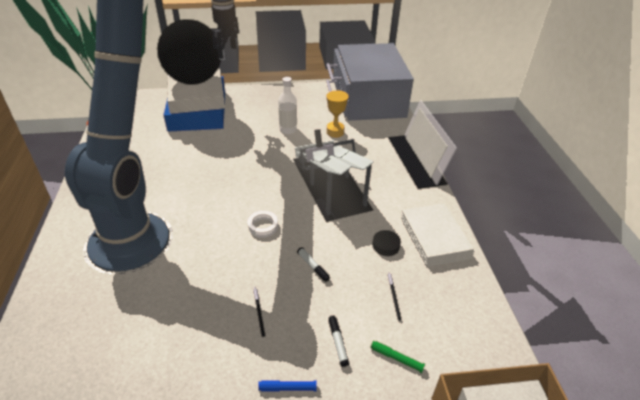

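```bash
cat > h.py <<'E'
import numpy as np,cv2
from station import *
def ray(c,u,v):
    f=200/np.tan(np.radians(c['vfov'])/2)
    d=c['attitude']@np.array([(u-c['cx'])/f,-(v-c['cy'])/f,-1]);return c['origin'],d/np.linalg.norm(d)
def onz(c,u,v,z):
    o,d=ray(c,u,v);return o+d*(z-o[2])/d[2]
def tri(rs):
    A=0;b=0
    for o,d in rs:
        P=np.eye(3)-np.outer(d,d);A=A+P;b=b+P@o
    x=np.linalg.solve(A,b);return x,[np.linalg.norm((np.eye(3)-np.outer(d,d))@(x-o))*1000 for o,d in rs]
def proj(c,p):
    f=200/np.tan(np.radians(c['vfov'])/2);q=c['attitude'].T@(np.asarray(p)-c['origin'])
    return np.array([c['cx']-f*q[0]/q[2],c['cy']+f*q[1]/q[2]])
E
python3 - <<'E'
import cv2,numpy as np
a=cv2.imread('pics/scene0.png')[170:290,310:440];b=cv2.imread('pics/side0.png')[120:225,275:390]
cv2.imwrite('pics/c1.png',cv2.resize(a,None,fx=6,fy=5*1.2,interpolation=cv2.INTER_CUBIC)[:600])
cv2.imwrite('pics/c2.png',cv2.resize(b,None,fx=5.5,fy=5.5,interpolation=cv2.INTER_CUBIC))
E
```

```text
(no output)
```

View pics/c1.png

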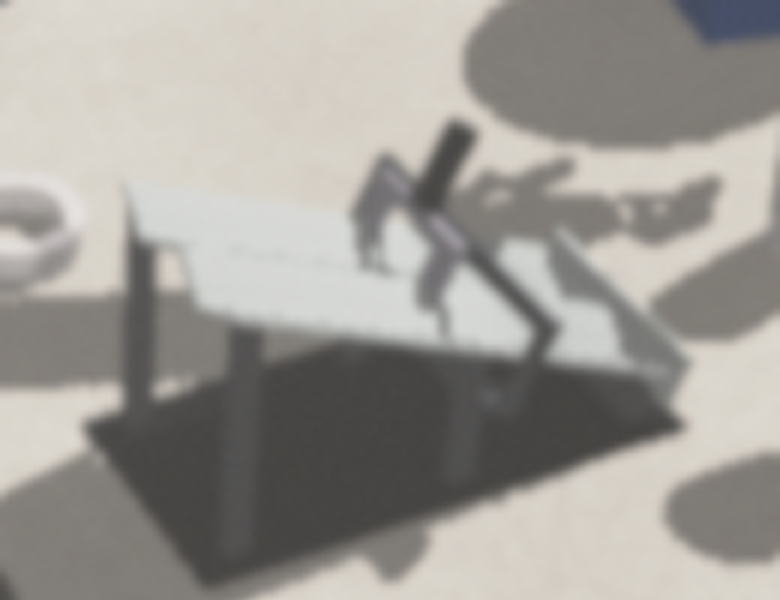

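View pics/c2.png

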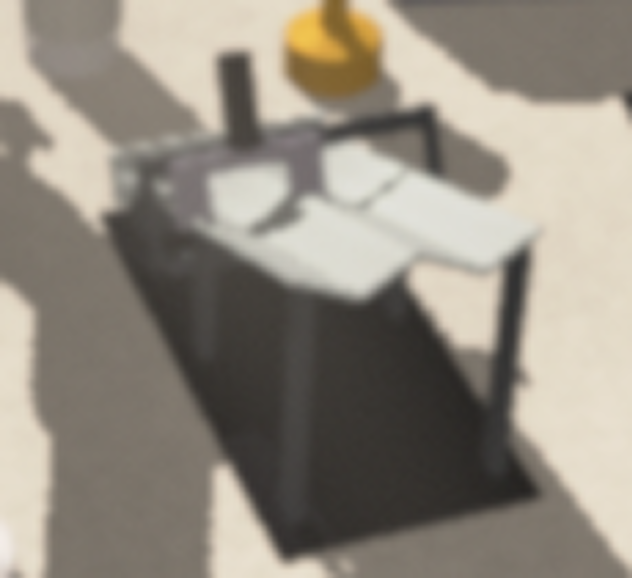

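```bash
cat > fit.py <<'E'
from h import *
from scipy.optimize import least_squares
S=lambda x,y:(310+(x+.5)/6-.5,170+(y+.5)/6-.5)
D=lambda x,y:(275+(x+.5)/5.5-.5,120+(y+.5)/5.5-.5)
c=np.cos(np.radians(25));s=np.sin(np.radians(25))
def loc(S_,y,N): return np.array([c*S_+s*N,y,.085-s*S_+c*N])
def W(p,q): 
    a=p[2];return np.array([p[0]+np.cos(a)*q[0]-np.sin(a)*q[1],p[1]+np.sin(a)*q[0]+np.cos(a)*q[1],q[2]])
g=.033
obs=[('scene',S(128,183),loc(-.17,.066,.015)),('scene',S(138,238),loc(-.17,.033,0)),('scene',S(183,247),loc(-.17,0,.015)),
('scene',S(460,128),loc(0,g,.098)),('scene',S(430,200),loc(0,g,.046)),
('side',D(360,297),loc(-.17,.033,0)),('side',D(415,250),loc(-.17,0,.015)),('side',D(490,268),loc(-.17,-.033,0)),('side',D(538,232),loc(-.17,-.066,.015)),
('side',D(235,57),loc(0,g,.098)),('side',D(243,140),loc(0,g,.046))]
C={n:calibration(n) for n in('scene','side')}
def res(p): return np.concatenate([proj(C[n],W(p,q))-u for n,u,q in obs])
if __name__=='__main__':
    r=least_squares(res,[.62,.1,1.5],loss='soft_l1');p=r.x
    print(p[:2],np.degrees(p[2]));print(res(p).reshape(-1,2).round(1).tolist())
    for x,y in((85,425),(210,588),(685,425)):print('base',W([0,0,-p[2]],onz(C['scene'],*S(x,y),0)-[*p[:2],0]))
    for x,y in((105,215),(285,560),(540,492)):print('base',W([0,0,-p[2]],onz(C['side'],*D(x,y),0)-[*p[:2],0]))
    np.save('p.npy',p)
    a=cv2.imread('pics/scene0.png')[215:265,170:300];b=cv2.imread('pics/side0.png')[240:375,290:360]
    a=cv2.resize(a,None,fx=6,fy=6,interpolation=3);b=cv2.rotate(b,0);b=cv2.resize(b,(780,280),interpolation=3)
    cv2.imwrite('pics/m.png',np.vstack([a[:, :780],b]))
E
python3 fit.py
```

```text
[0.58179129 0.20091431] 101.72175809965815
[[-0.1, -0.3], [0.8, 0.1], [-0.1, 0.3], [1.2, -0.1], [-0.8, 1.2], [-0.3, -0.2], [0.6, 0.7], [-1.2, 0.6], [0.8, -0.4], [-0.6, -0.7], [-0.0, 1.4]]
base [-0.16627146  0.07607635  0.        ]
base [-0.16122666 -0.07205722  0.        ]
base [ 0.1458407  -0.06257976  0.        ]
base [0.14484168 0.07533917 0.        ]
base [-0.16770778  0.07011772  0.        ]
base [-0.15945116 -0.07775481  0.        ]
```

View pics/m.png

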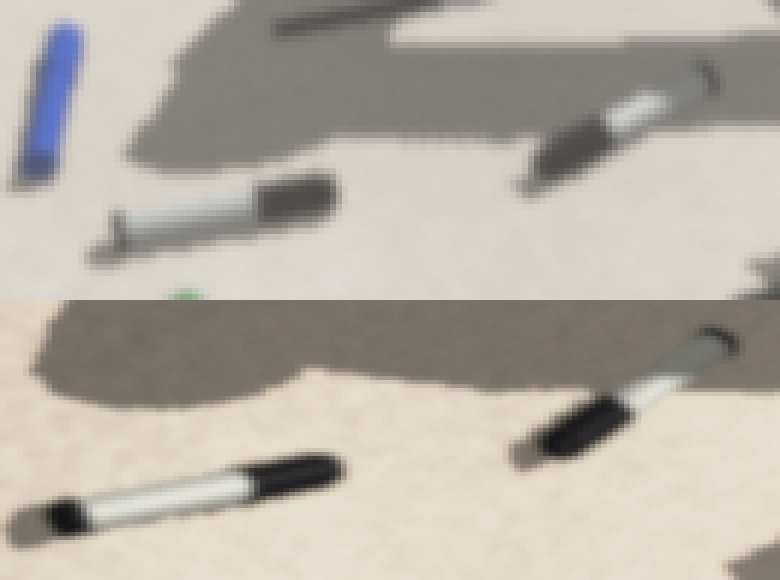

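```bash
cat >> h.py <<'E'
def plan(x,y,z,ang,turn=True):
    """shift in tool axes (mm, axes before turning) and turn (rad) from measured pose; tool x at world angle ang deg"""
    s=observe();R=s['tcp_rot'];d=np.array([x,y,z])-s['ee_pos']
    a0=np.degrees(np.arctan2(R[1,0],R[0,0]));t=-((ang-a0+180)%360-180)
    print('tool shift',(R.T@d*1000).round(1),'turn rad',round(np.radians(t),3),'a0',a0.round(1),'j7',round(s['joint_pos'][6],1),'t',s['t'],'pos',s['ee_pos'].round(4))
    a=np.radians(ang);T=np.array([[np.cos(a),np.sin(a),0],[np.sin(a),-np.cos(a),0],[0,0,-1]])
    print('shift in axes after turn',(T.T@d*1000).round(1))
E
python3 - <<'E'
from h import *
import fit
C=fit.C;p=np.load('p.npy')
M={'1':dict(sc=((226.3,247.2),(189.2,253.7)),si=((332.5,315),(344,365))),'2':dict(sc=((259.5,242.5),(288.3,228.3)),si=((326,279.7),(300,247)))}
for k,m in M.items():
    for n,key in(('scene','sc'),('side','si')):
        a,b=[onz(C[n],*q,.011) for q in m[key]]
        d=a-b;print(k,n,'mid',((a+b)/2)[:2].round(4),'len',np.linalg.norm(d).round(3),'ang',np.degrees(np.arctan2(d[1],d[0])).round(1))
k=fit.W(p,fit.loc(0,.033,.078));print('knob',k)
plan(k[0],k[1],.24,np.degrees(p[2]))
E
```

```text
1 scene mid [ 0.5228 -0.3617] len 0.119 ang 93.3
1 side mid [ 0.521 -0.362] len 0.127 ang 92.9
2 scene mid [ 0.4914 -0.1395] len 0.12 ang -62.8
2 side mid [ 0.4893 -0.1361] len 0.128 ang -64.8
knob [0.5427825  0.22648683 0.15569201]
tool shift [-399.9 -243.2   -9.2] turn rad 0.938 a0 155.5 j7 -4.7 t 0.1 pos [0.2798 0.6137 0.2303]
shift in axes after turn [-432.6  178.8   -9.7]
```

>>> {"op": "play_rows", "data": {"steps": [[1,0,0,-10,0.134],[1,0,0,-10,0.134],[1,0,0,-10,0.134],[1,0,0,-10,0.134],[1,0,0,-10,0.134]]}}

```text
t: 0.6
ee_pos: [0.2799, 0.6139, 0.2811]
tcp_rot: [[-0.451, 0.893, -0.0], [0.893, 0.451, -0.001], [-0.001, -0.001, -1.0]]
ft_force: [-0.2, 0.4, -0.3]
grip_width: 1.002
gripper_force: 0.0
```

>>> {"op": "play_rows", "data": {"steps": [[0,0,0,0,0.134],[0,0,0,0,0.134],[0,-43.2,17.9,0,0],[0,-43.2,17.9,0,0],[0,-43.2,17.9,0,0]]}}

```text
t: 1.1
ee_pos: [0.3593, 0.4967, 0.2807]
tcp_rot: [[-0.205, 0.979, -0.0], [0.979, 0.205, -0.001], [-0.001, -0.001, -1.0]]
ft_force: [0.6, 0.3, 1.1]
grip_width: 0.499
gripper_force: 0.0
```

>>> {"op": "play_rows", "data": {"steps": [[0,-43.2,17.9,0,0],[0,-43.2,17.9,0,0],[0,-43.2,17.9,0,0],[0,-43.2,17.9,0,0],[0,-43.2,17.9,0,0]]}}

```text
t: 1.6
ee_pos: [0.4911, 0.3032, 0.2811]
tcp_rot: [[-0.204, 0.979, -0.0], [0.979, 0.204, -0.0], [0.0, -0.0, -1.0]]
ft_force: [0.1, 0.7, 0.3]
grip_width: 0.497
gripper_force: 0.0
```

>>> {"op": "play_rows", "data": {"steps": [[0,-43.2,17.9,0,0],[0,-43.2,17.9,0,0],[0,0,0,0,0],[0,0,0,0,0]]}}

```text
t: 2.0
ee_pos: [0.5435, 0.2264, 0.2809]
tcp_rot: [[-0.2, 0.98, -0.001], [0.98, 0.2, -0.0], [-0.0, -0.001, -1.0]]
ft_force: [-0.3, 1.2, 0.5]
grip_width: 0.501
gripper_force: 0.0
```

```bash
python3 - <<'E'
from h import *
import fit
p=np.load('p.npy')
k=fit.W(p,fit.loc(0,.033,.078))
plan(k[0],k[1],.14,np.degrees(p[2]));print(observe()['grip_width'])
c=calibration('wrist');im=read_camera('wrist')[:,:,::-1].copy()
for q in [(0,.033,.098),(0,.033,.046),(-.17,.033,0),(-.17,0,.015),(-.17,-.033,0),(.143,0,.027),(0,0,.015),(-.17,-.066,.015),(-.17,.066,.015)]:
    u=proj(c,fit.W(p,fit.loc(*q)));print(q,u.round(1));cv2.drawMarker(im,tuple(int(t) for t in u.round()),(0,0,255),0,6,1)
np.save('wc.npy',c,allow_pickle=True)
cv2.imwrite('pics/w1.png',im)
E
```

```text
tool shift [  0.3  -0.6 140.9] turn rad -0.003 a0 101.6 j7 -9.5 t 2.0 pos [0.5435 0.2264 0.2809]
shift in axes after turn [  0.3  -0.7 140.9]
0.5005073826403222
(0, 0.033, 0.098) [318.1 180.2]
(0, 0.033, 0.046) [318.5 191.6]
(-0.17, 0.033, 0) [319.1 373.9]
(-0.17, 0, 0.015) [355.  379.7]
(-0.17, -0.033, 0) [387.7 373.7]
(0.143, 0, 0.027) [350.4  57.5]
(0, 0, 0.015) [351.7 196.7]
(-0.17, -0.066, 0.015) [426.9 379.6]
(-0.17, 0.066, 0.015) [283.1 379.9]
```

View pics/w1.png

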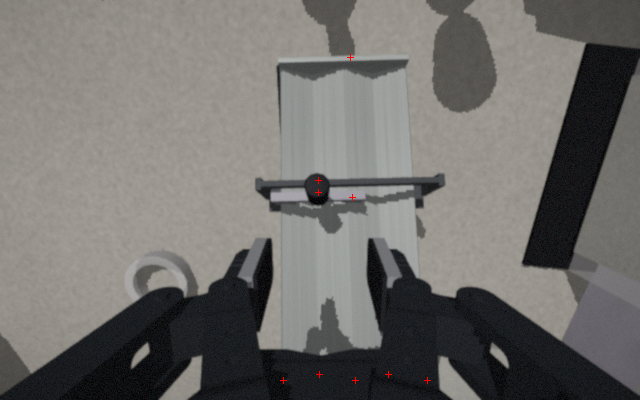

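```bash
python3 - <<'E'
from h import *
import fit
c=np.load('wc.npy',allow_pickle=True).item();fit.C['w']=c
g=cv2.cvtColor(cv2.imread('pics/w1.png'),6)
for v in (80,110,140,165,225):
    d=cv2.Sobel(cv2.GaussianBlur(g,(3,7),0),cv2.CV_32F,1,0)[v];L=255+np.argmax(abs(d[255:300]));R=390+np.argmax(abs(d[390:425]));print(v,L,R,(L+R)/2)
fit.obs+=[('w',(342.5,58),fit.loc(.143,0,.027)),('w',(350,183),fit.loc(.012,0,.048)),('w',(318,180),fit.loc(0,.033,.098)),]*3
for o in (0,):
    r=least=fit.least_squares(fit.res,np.load('p.npy'),loss='soft_l1');p=r.x
    print(p[:2],np.degrees(p[2]));print(fit.res(p).reshape(-1,2)[:14].round(1).tolist())
for v,L,R in((80,0,0),):pass
for S in(.12,.08,.04,-.04):
    print(S,[proj(c,fit.W(p,fit.loc(S,y,.015))).round(1) for y in(.066,-.066)])
np.save('p2.npy',p)
k=fit.W(p,fit.loc(0,.033,.078));plan(k[0],k[1],.14,np.degrees(p[2]))
E
```

```text
80 277 405 341.0
110 278 407 342.5
140 279 409 344.0
165 282 411 346.5
225 280 416 348.0
[0.57897553 0.20002411] 103.30873192039054
[[-0.5, 0.0], [0.7, 0.4], [-0.0, 0.5], [0.3, -0.7], [-1.6, 0.7], [0.3, -0.0], [1.0, 0.7], [-0.8, 0.3], [0.9, -0.8], [-1.8, -0.3], [-1.0, 1.8], [1.2, -0.1], [0.6, -4.6], [-5.2, 1.8]]
0.12 [array([281.3,  86.4]), array([406.7,  82.3])]
0.08 [array([281.7, 122.5]), array([409.3, 118.5])]
0.04 [array([282.1, 160. ]), array([412.1, 156.1])]
-0.04 [array([282.9, 239.2]), array([417.9, 235.4])]
tool shift [ -3.   -3.9 140.8] turn rad -0.027 a0 101.8 j7 -9.5 t 2.05 pos [0.5427 0.2282 0.2808]
shift in axes after turn [ -2.8  -4.2 140.8]
```

>>> {"op": "play_rows", "data": {"newtons": 20, "steps": [[0,-1,0,40,-0.027],[0,0,0,40,0],[0,0,0,40,0],[0,0,0,21,0],[0,0,0,0,0]]}}

```text
t: 2.55
ee_pos: [0.5398, 0.228, 0.1367]
tcp_rot: [[-0.234, 0.972, -0.007], [0.972, 0.234, -0.003], [-0.001, -0.008, -1.0]]
ft_force: [-0.2, -0.2, -0.1]
grip_width: 0.5
gripper_force: 0.0
```

>>> {"op": "play_rows", "data": {"steps": [[-1,0,0,0,0],[-1,0,0,0,0],[-1,0,0,0,0],[-1,0,0,0,0],[-1,0,0,0,0]]}}

```text
t: 3.05
ee_pos: [0.5437, 0.2282, 0.1416]
tcp_rot: [[-0.231, 0.973, 0.001], [0.973, 0.231, 0.003], [0.002, 0.002, -1.0]]
ft_force: [-2.0, 2.8, 4.9]
grip_width: 0.225
gripper_force: 21.2
```

>>> {"op": "play_rows", "data": {"steps": [[-1,0,6,0,0],[-1,0,6,0,0],[-1,0,6,0,0],[-1,0,6,0,0],[-1,0,5,0,0]]}}

```text
t: 3.55
ee_pos: [0.5697, 0.2342, 0.1415]
tcp_rot: [[-0.231, 0.973, -0.006], [0.973, 0.231, 0.001], [0.002, -0.005, -1.0]]
ft_force: [-17.6, -0.2, 17.1]
grip_width: 0.224
gripper_force: 22.8
```

>>> {"op": "play_rows", "data": {"steps": [[-1,0,2,0,0],[-1,0,2,0,0],[-1,0,0,0,0],[-1,0,0,0,0]]}}

```text
t: 3.95
ee_pos: [0.5696, 0.2342, 0.1413]
tcp_rot: [[-0.231, 0.973, -0.014], [0.973, 0.231, -0.001], [0.002, -0.013, -1.0]]
ft_force: [-19.0, -1.4, 17.9]
grip_width: 0.226
gripper_force: 23.4
```

>>> {"op": "play_rows", "data": {"steps": [[-1,0,-5,0,0],[0,0,0,0,0],[0,0,0,0,0],[0,0,0,0,0],[0,0,0,-20,0]]}}

```text
t: 4.45
ee_pos: [0.5693, 0.2318, 0.1576]
tcp_rot: [[-0.229, 0.973, -0.005], [0.973, 0.229, -0.004], [-0.002, -0.006, -1.0]]
ft_force: [0.2, 0.1, -0.2]
grip_width: 0.499
gripper_force: 0.0
```

>>> {"op": "play_rows", "data": {"steps": [[0,0,0,-40,0],[0,0,0,-40,0],[0,0,0,-40,0],[0,0,0,0,0],[0,0,0,0,0]]}}

```text
t: 4.95
ee_pos: [0.5714, 0.2327, 0.281]
tcp_rot: [[-0.229, 0.973, 0.002], [0.973, 0.229, 0.001], [0.0, 0.002, -1.0]]
ft_force: [0.4, -0.3, -0.3]
grip_width: 0.5
gripper_force: 0.0
```

```bash
python3 - <<'E'
from h import *
import fit
p=np.load('p2.npy')
c=calibration('wrist');plan(.4903,-.138,.28,np.degrees(p[2]))
im=read_camera('wrist')[:,:,::-1].copy();cv2.imwrite('pics/w2.png',im)
g=cv2.cvtColor(im,6);b=(g<70).astype(np.uint8);b[210:]=0
n,l,st,ce=cv2.connectedComponentsWithStats(b)
for i in range(1,n):
    if st[i,4]>60:print(st[i],ce[i].round(1))
for v in (80,110,140,225):
    d=cv2.Sobel(cv2.GaussianBlur(g,(3,7),0),cv2.CV_32F,1,0)[v];print(v,[i for i in range(220,450) if abs(d[i])>60 and abs(d[i])==abs(d[i-4:i+5]).max()])
for gg in(0,.005):print(gg,[proj(c,fit.W(p,fit.loc(0,gg,N))).round(1) for N in(.098,.046)])
np.save('wc2.npy',c,allow_pickle=True)
E
```

```text
tool shift [-342.3 -163.9    0.6] turn rad -0.001 a0 103.3 j7 -6.7 t 4.95 pos [0.5714 0.2327 0.281 ]
shift in axes after turn [-342.1 -164.2    1. ]
[ 514   51  102  159 8147] [563.7 129.8]
[ 226  174  184   36 1375] [310.9 189.5]
[385 200   9  10  75] [389.2 205. ]
80 [253, 292, 352, 380, 409]
110 [419]
140 [381]
225 [320, 340, 385, 398]
0 [array([318.5, 181.3]), array([318.6, 192.5])]
0.005 [array([311.9, 181.3]), array([313.1, 192.5])]
```

View pics/w2.png

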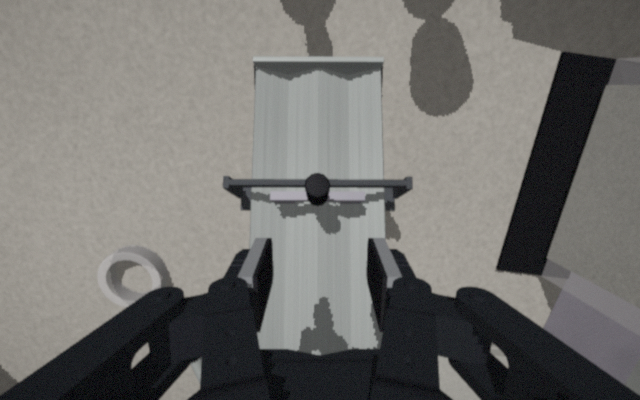

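>>> {"op": "play_rows", "data": {"steps": [[0,-43.6,-14.2,0,0],[0,-43.6,-14.2,0,0],[0,-43.6,-14.2,0,0],[0,-43.6,-14.2,0,0],[0,-43.6,-14.2,0,0]]}}

```text
t: 5.5
ee_pos: [0.5504, 0.0027, 0.2783]
tcp_rot: [[-0.23, 0.973, -0.003], [0.973, 0.23, -0.001], [0.0, -0.004, -1.0]]
ft_force: [0.7, -0.6, 0.9]
grip_width: 0.498
gripper_force: 0.0
```

>>> {"op": "play_rows", "data": {"steps": [[0,-43.6,-14.2,10,0],[0,-43.6,-14.2,10,0],[0,-43.6,-14.2,10,0],[0,-43.6,-14.2,10,0],[0,-43.6,-14.2,10,0]]}}

```text
t: 6.0
ee_pos: [0.5313, -0.2253, 0.228]
tcp_rot: [[-0.23, 0.973, -0.003], [0.973, 0.23, 0.001], [0.001, -0.003, -1.0]]
ft_force: [1.4, 0.5, -0.1]
grip_width: 0.502
gripper_force: 0.0
```

>>> {"op": "play_rows", "data": {"steps": [[0,-43.6,-14.2,10,0],[0,-43.6,-14.2,0,0],[0,-43.6,-14.2,0,0],[0,0,0,0,0.085],[0,0,0,0,0.085]]}}

```text
t: 6.5
ee_pos: [0.5191, -0.363, 0.2179]
tcp_rot: [[-0.054, 0.999, -0.004], [0.999, 0.054, 0.001], [0.001, -0.004, -1.0]]
ft_force: [0.5, 0.3, 0.1]
grip_width: 0.501
gripper_force: 0.0
```

>>> {"op": "play_rows", "data": {"steps": [[0,0,0,0,0],[0,0,0,0,0]]}}

```text
t: 6.7
ee_pos: [0.5208, -0.3603, 0.2187]
tcp_rot: [[-0.064, 0.998, -0.003], [0.998, 0.064, 0.001], [0.001, -0.002, -1.0]]
ft_force: [0.4, -0.1, 0.1]
grip_width: 0.501
gripper_force: 0.0
```

```bash
cat > mk.py <<'E'
from h import *
import sys
def look(xy,cap,name):
    s=observe();c=calibration('wrist');im=read_camera('wrist')[:,:,::-1].copy();cv2.imwrite(name,im)
    cx,cy=proj(c,[*xy,.011]);print('tcp',s['ee_pos'].round(4),'exp px',cx.round(),cy.round())
    np.save('last.npy',c,allow_pickle=True);return c,im
E
python3 - <<'E'
from mk import *
plan(.522,-.362,.22,93.1)
c,im=look((.522,-.362),93,'pics/w3.png')
for q in(.06,.016,-.06):print(q,proj(c,[.522+q*np.cos(1.625),-.362+q*np.sin(1.625),.011]).round())
E
```

```text
tool shift [-1.8  1.  -1.3] turn rad 0.01 a0 93.7 j7 48.7 t 6.7 pos [ 0.5208 -0.3603  0.2187]
shift in axes after turn [-1.8  1.1 -1.3]
tcp [ 0.5208 -0.3603  0.2187] exp px 320.0 168.0
0.06 [321. 109.]
0.016 [321. 153.]
-0.06 [320. 222.]
```

View pics/w3.png

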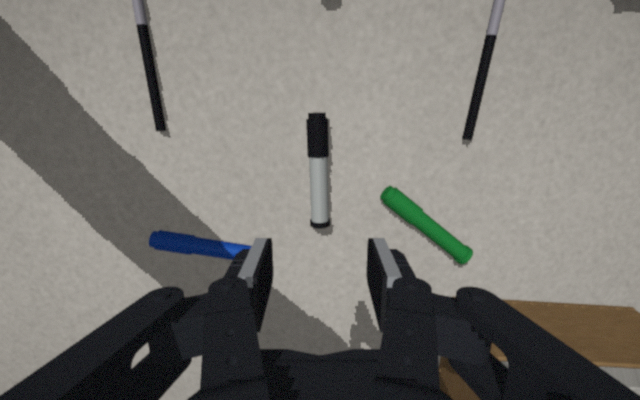

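>>> {"op": "play_rows", "data": {"steps": [[0,-10,0,30,-0.02],[0,0,0,48,0],[0,0,0,48,0],[0,0,0,48,0],[0,0,0,28,0]]}}

```text
t: 7.25
ee_pos: [0.5202, -0.3686, 0.0142]
tcp_rot: [[-0.084, 0.996, -0.005], [0.996, 0.084, 0.003], [0.004, -0.004, -1.0]]
ft_force: [0.2, -0.1, -0.1]
grip_width: 0.498
gripper_force: 0.0
```

>>> {"op": "play_rows", "data": {"newtons": 20, "steps": [[0,0,0,10,0],[0,0,0,0,0],[-1,0,0,0,0],[-1,0,0,0,0],[-1,0,0,0,0]]}}

```text
t: 7.75
ee_pos: [0.5232, -0.3719, 0.0104]
tcp_rot: [[-0.082, 0.997, 0.003], [0.997, 0.082, -0.002], [-0.002, 0.003, -1.0]]
ft_force: [-0.4, -0.0, 4.4]
grip_width: 0.211
gripper_force: 21.5
```

>>> {"op": "play_rows", "data": {"steps": [[-1,0,0,0,0],[-1,0,0,0,0]]}}

```text
t: 7.95
ee_pos: [0.5232, -0.3719, 0.0103]
tcp_rot: [[-0.082, 0.997, 0.003], [0.997, 0.082, -0.002], [-0.002, 0.003, -1.0]]
ft_force: [-0.8, 0.5, 7.2]
grip_width: 0.209
gripper_force: 21.7
```

>>> {"op": "play_rows", "data": {"steps": [[-1,0,0,-10,0],[-1,0,0,-20,0],[-1,0,0,-40,0],[-1,0,0,-40,0],[-1,0,0,0,0]]}}

```text
t: 8.45
ee_pos: [0.5247, -0.3736, 0.1248]
tcp_rot: [[-0.082, 0.997, 0.01], [0.997, 0.082, -0.006], [-0.007, 0.009, -1.0]]
ft_force: [0.4, -0.7, -1.1]
grip_width: 0.21
gripper_force: 21.2
```

```bash
python3 - <<'E'
from h import *
import fit
s=observe();print(s['ft_force'],s['grip_width'],s['gripper_force'])
p=np.load('p2.npy')
c=calibration('wrist');im=read_camera('wrist')[:,:,::-1].copy();cv2.imwrite('pics/w4.png',im)
crop=cv2.resize(im[30:330,220:420],(533,600)[::1]) if 0 else cv2.resize(im[20:320,200:440],None,fx=2,fy=2)
cv2.imwrite('pics/w4c.png',crop)
t=fit.W(p,fit.loc(-.085,-.033,.012));print(t)
plan(t[0],t[1],.26,np.degrees(p[2]))
E
```

```text
[ 0.44528268 -0.70015057 -1.07028788] 0.210217059366821 21.21712625026703
[0.62765542 0.1375886  0.13179825]
tool shift [ 499.   146.4 -139. ] turn rad -0.15 a0 94.7 j7 53.9 t 8.5 pos [ 0.5234 -0.3721  0.122 ]
shift in axes after turn [ 472.1  218.8 -138. ]
```

View pics/w4c.png

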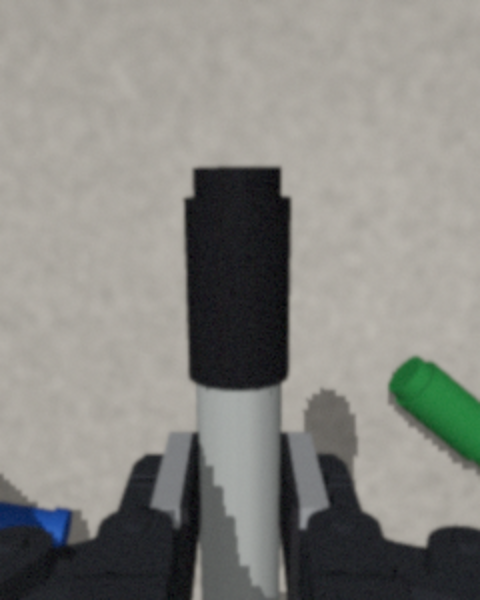

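>>> {"op": "play_rows", "data": {"steps": [[-1,0,0,-46,-0.05],[-1,0,0,-46,-0.05],[-1,0,0,-46,-0.05],[-1,43,20,0,0],[-1,43,20,0,0]]}}

```text
t: 9.0
ee_pos: [0.5406, -0.2786, 0.2573]
tcp_rot: [[-0.226, 0.974, 0.002], [0.974, 0.226, -0.001], [-0.001, 0.002, -1.0]]
ft_force: [1.2, 1.0, -0.9]
grip_width: 0.209
gripper_force: 21.2
```

>>> {"op": "play_rows", "data": {"steps": [[-1,43,20,0,0],[-1,43,20,0,0],[-1,43,20,0,0],[-1,43,20,0,0],[-1,43,20,0,0]]}}

```text
t: 9.5
ee_pos: [0.5882, -0.0436, 0.2553]
tcp_rot: [[-0.23, 0.973, -0.002], [0.973, 0.23, 0.0], [0.001, -0.002, -1.0]]
ft_force: [0.5, 0.6, -1.0]
grip_width: 0.209
gripper_force: 21.2
```

>>> {"op": "play_rows", "data": {"steps": [[-1,43,20,0,0],[-1,43,20,0,0],[-1,42,18,0,0],[-1,42,18,0,0],[-1,0,0,0,0]]}}

```text
t: 10.0
ee_pos: [0.6226, 0.1473, 0.2541]
tcp_rot: [[-0.242, 0.97, -0.003], [0.97, 0.242, 0.004], [0.005, -0.002, -1.0]]
ft_force: [-0.4, -0.2, -1.4]
grip_width: 0.208
gripper_force: 21.2
```

>>> {"op": "play_rows", "data": {"steps": [[-1,0,0,0,0],[-1,0,0,0,0]]}}

```text
t: 10.2
ee_pos: [0.6234, 0.1356, 0.2556]
tcp_rot: [[-0.228, 0.974, -0.002], [0.974, 0.228, -0.001], [-0.001, -0.002, -1.0]]
ft_force: [-0.2, 0.1, -0.9]
grip_width: 0.21
gripper_force: 21.2
```

```bash
python3 - <<'E'
from h import *
import fit
p=np.load('p2.npy')
t=fit.W(p,fit.loc(-.088,-.033,.012))
plan(t[0],t[1],.165,np.degrees(p[2]))
s=observe();c=calibration('wrist');im=read_camera('wrist')[:,:,::-1].copy();cv2.imwrite('pics/w5.png',im)
print(s['grip_width'],s['ft_force'])
for v in(104,120,212):
    q=onz(c,319,v,s['ee_pos'][2]);print(v,(s['tcp_rot'].T@(q-s['ee_pos'])*1000).round(1))
g=cv2.cvtColor(im,6)
print(g[80:240:6,319])
for S in(-.12,-.06,-.03):print(S,[proj(c,fit.W(p,fit.loc(S,y,N))).round(1).tolist() for y,N in((.066,.015),(0,.015),(-.066,.015))])
d=cv2.Sobel(cv2.GaussianBlur(g,(3,7),0),cv2.CV_32F,1,0)
for v in(130,160,190):print(v,[(i,int(d[v,i])) for i in range(150,500) if abs(d[v,i])>40 and abs(d[v,i])==abs(d[v,i-4:i+5]).max()])
E
```

```text
tool shift [-1.7  4.8 90.6] turn rad -0.002 a0 103.2 j7 5.9 t 10.2 pos [0.6234 0.1356 0.2556]
shift in axes after turn [-1.8  4.6 90.6]
0.20955168570029944 [-0.23404995  0.12843227 -0.92684474]
104 [66.3  0.2 -0.1]
120 [59.9  0.2 -0.1]
212 [19.9  0.1 -0. ]
[ 68  67  70  97  44  29  33  35  31  28  31  25  26  27  33  29  25  30
  24  21  31  24  32 157 164 164 165]
-0.12 [[199.1, 227.8], [283.2, 227.7], [367.3, 227.5]]
-0.06 [[203.1, 153.8], [284.3, 153.6], [365.6, 153.4]]
-0.03 [[205.0, 118.6], [284.9, 118.4], [364.8, 118.2]]
130 [(292, -381), (345, 378), (363, -176), (375, 104)]
160 [(293, -384), (344, 377), (364, -200), (388, 170)]
190 [(294, -380), (344, 382), (364, -160), (499, -354)]
```

>>> {"op": "play_rows", "data": {"steps": [[-1,-2,4,40,0],[-1,0,0,40,0],[-1,0,0,10,0],[-1,0,0,0,0],[-1,0,0,5,0]]}}

```text
t: 10.75
ee_pos: [0.63, 0.1356, 0.1636]
tcp_rot: [[-0.229, 0.973, 0.004], [0.973, 0.229, 0.001], [0.0, 0.004, -1.0]]
ft_force: [1.2, -0.1, 0.4]
grip_width: 0.206
gripper_force: 21.2
```

>>> {"op": "play_rows", "data": {"steps": [[-1,0,0,5,0],[-1,0,0,0,0]]}}

```text
t: 10.95
ee_pos: [0.6285, 0.1362, 0.157]
tcp_rot: [[-0.23, 0.973, 0.001], [0.973, 0.23, 0.001], [0.0, 0.001, -1.0]]
ft_force: [-0.8, 0.1, -0.7]
grip_width: 0.205
gripper_force: 21.2
```

>>> {"op": "play_rows", "data": {"steps": [[-1,0,0,4,0],[-1,0,0,0,0],[-1,0,0,4,0],[-1,0,0,0,0]]}}

```text
t: 11.35
ee_pos: [0.6279, 0.1369, 0.1481]
tcp_rot: [[-0.231, 0.973, -0.001], [0.973, 0.231, 0.001], [0.001, -0.0, -1.0]]
ft_force: [-2.1, 1.5, 2.7]
grip_width: 0.208
gripper_force: 21.4
```

>>> {"op": "play_rows", "data": {"steps": [[-1,0,0,3,0],[-1,0,0,0,0]]}}

```text
t: 11.55
ee_pos: [0.6279, 0.1365, 0.1448]
tcp_rot: [[-0.23, 0.973, -0.001], [0.973, 0.23, 0.0], [0.0, -0.001, -1.0]]
ft_force: [-1.8, 1.4, 1.5]
grip_width: 0.208
gripper_force: 21.2
```

>>> {"op": "play_rows", "data": {"steps": [[-1,0,0,3,0],[-1,0,0,3,0],[-1,0,0,0,0]]}}

```text
t: 11.85
ee_pos: [0.628, 0.1358, 0.1386]
tcp_rot: [[-0.23, 0.973, -0.001], [0.973, 0.23, -0.001], [-0.0, -0.001, -1.0]]
ft_force: [-1.3, 2.0, 1.0]
grip_width: 0.21
gripper_force: 20.3
```

>>> {"op": "play_rows", "data": {"steps": [[-0.35,0,0,0,0],[-0.3,0,0,0,0],[-0.3,0,0,-2,0],[-0.3,0,0,-5,0],[-0.3,0,0,-10,0]]}}

```text
t: 12.35
ee_pos: [0.6279, 0.1359, 0.1563]
tcp_rot: [[-0.23, 0.973, -0.001], [0.973, 0.23, -0.0], [-0.0, -0.001, -1.0]]
ft_force: [0.7, 0.7, -0.4]
grip_width: 0.348
gripper_force: 0.0
```

>>> {"op": "play_rows", "data": {"steps": [[-0.3,0,0,-15,0],[-0.3,0,0,-40,0],[-0.3,0,0,-40,0],[0,-10,0,-20,0],[0,0,0,0,0]]}}

```text
t: 12.85
ee_pos: [0.6331, 0.1247, 0.2771]
tcp_rot: [[-0.228, 0.974, 0.009], [0.974, 0.228, 0.002], [-0.001, 0.01, -1.0]]
ft_force: [0.8, -0.5, -0.3]
grip_width: 0.504
gripper_force: 0.0
```

```bash
python3 - <<'E'
from h import *
import fit
p=np.load('p2.npy')
for n in('wrist','scene','side'):
    c=calibration(n);im=read_camera(n)[:,:,::-1].copy();cv2.imwrite(f'pics/{n}6.png',im);g=cv2.cvtColor(im,6)
    for S in(-.0025,-.0465,-.1165):
        u=proj(c,fit.W(p,fit.loc(S,-.033,.012)));print(n,S,u.round(1))
    if n=='wrist':
        a=[proj(c,fit.W(p,fit.loc(S,-.033,.02))) for S in np.arange(-.13,.02,.005)]
        print([int(g[int(v),int(u)]) for u,v in a if 0<=v<400 and 0<=u<640])
plan(.4903,-.138,.2,-64)
E
```

```text
wrist -0.0025 [314.3  74.5]
wrist -0.0465 [314.5 121.3]
wrist -0.1165 [314.8 200.3]
[95, 26, 52, 184, 186, 184, 185, 184, 182, 185, 184, 184, 183, 182, 183, 184, 151, 34, 36, 41, 42, 37, 36, 32, 7, 54, 67, 61, 162, 163]
scene -0.0025 [385.3 223.1]
scene -0.0465 [375.1 221.8]
scene -0.1165 [358.3 219.7]
side -0.0025 [339.8 153.9]
side -0.0465 [345.3 156.4]
side -0.1165 [354.6 160.8]
tool shift [-225.4 -196.6   71. ] turn rad 2.92 a0 103.3 j7 6.9 t 13.0 pos [0.6299 0.1266 0.2709]
shift in axes after turn [176.6 241.4  70.9]
```

>>> {"op": "play_rows", "data": {"steps": [[0,-37.5,-32.8,0,0],[0,-37.5,-32.8,0,0],[0,-37.5,-32.8,0,0],[0,-37.5,-32.8,10,0],[0,-37.5,-32.8,20,0]]}}

```text
t: 13.5
ee_pos: [0.5149, -0.0914, 0.2425]
tcp_rot: [[-0.23, 0.973, 0.001], [0.973, 0.23, 0.0], [0.0, 0.001, -1.0]]
ft_force: [1.0, -0.5, 0.5]
grip_width: 0.5
gripper_force: 0.0
```

>>> {"op": "play_rows", "data": {"steps": [[0,-37.5,-32.8,20,0],[0,0,0,0,0.146],[0,0,0,0,0.146],[0,0,0,0,0.146],[0,0,0,0,0.146]]}}

```text
t: 14.0
ee_pos: [0.4933, -0.1304, 0.2228]
tcp_rot: [[0.35, 0.937, -0.003], [0.937, -0.35, 0.0], [-0.001, -0.003, -1.0]]
ft_force: [0.0, 0.8, -0.4]
grip_width: 0.5
gripper_force: 0.0
```

>>> {"op": "play_rows", "data": {"steps": [[0,0,0,0,0.146],[0,0,0,0,0.146],[0,0,0,0,0.146],[0,0,0,0,0.146],[0,0,0,0,0.146]]}}

```text
t: 14.5
ee_pos: [0.4934, -0.1303, 0.2229]
tcp_rot: [[0.885, 0.465, -0.003], [0.465, -0.885, 0.0], [-0.002, -0.002, -1.0]]
ft_force: [0.1, 0.1, 0.2]
grip_width: 0.498
gripper_force: 0.0
```

>>> {"op": "play_rows", "data": {"steps": [[0,0,0,0,0.146],[0,0,0,0,0.146],[0,0,0,0,0.146],[0,0,0,0,0.146],[0,0,0,0,0.146]]}}

```text
t: 15.0
ee_pos: [0.4934, -0.1302, 0.223]
tcp_rot: [[0.97, -0.244, -0.003], [-0.244, -0.97, 0.0], [-0.003, 0.0, -1.0]]
ft_force: [-0.0, 0.1, -0.4]
grip_width: 0.496
gripper_force: 0.0
```

```bash
python3 - <<'E'
from h import *
plan(.4903,-.138,.2,-64);print(observe()['joint_pos'])
E
```

```text
tool shift [-1.1  8.3 23. ] turn rad 0.871 a0 -14.1 j7 -77.6 t 15.0 pos [ 0.4934 -0.1302  0.223 ]
shift in axes after turn [ 5.6  6.2 23. ]
[-33.10421666  16.15139116  52.76370021 112.5423015  -15.00277919
  58.56958783 -77.58957382]
```

>>> {"op": "play_rows", "data": {"steps": [[0,0,0,0,0.145],[0,0,0,0,0.145],[0,0,0,0,0.145],[0,0,0,0,0.145],[0,0,0,0,0.145]]}}

```text
t: 15.5
ee_pos: [0.4935, -0.1302, 0.223]
tcp_rot: [[0.564, -0.826, -0.003], [-0.826, -0.564, 0.0], [-0.002, 0.002, -1.0]]
ft_force: [-0.6, 0.2, 0.4]
grip_width: 0.496
gripper_force: 0.0
```

>>> {"op": "play_rows", "data": {"steps": [[0,5,6,0,0.145],[0,0,0,0,0],[0,0,0,0,0]]}}

```text
t: 15.8
ee_pos: [0.4917, -0.138, 0.2234]
tcp_rot: [[0.446, -0.895, -0.002], [-0.895, -0.446, 0.0], [-0.001, 0.002, -1.0]]
ft_force: [-0.0, 1.1, 0.4]
grip_width: 0.501
gripper_force: 0.0
```

```bash
python3 - <<'E'
from mk import *
plan(.4903,-.138,.2,-64);print(observe()['joint_pos'].round(1))
c,im=look((.4903,-.138),0,'pics/w7.png')
hsv=cv2.cvtColor(im,40);b=((hsv[...,2]<75)).astype(np.uint8);b[230:]=0
n,l,st,ce=cv2.connectedComponentsWithStats(b)
for i in range(1,n):
    if st[i,4]>40:
        pts=np.argwhere(l==i)[:,::-1].astype(np.float32);r=cv2.minAreaRect(pts);print(st[i],r)
for q in(.06,.016,-.06):
    a=np.radians(-64);print(q,proj(c,[.4903+q*np.cos(a),-.138+q*np.sin(a),.011]).round())
E
```

```text
tool shift [-0.6  1.3 23.4] turn rad 0.009 a0 -63.5 j7 -118.8 t 15.8 pos [ 0.4917 -0.138   0.2234]
shift in axes after turn [-0.6  1.3 23.4]
[ -40.4   20.6   65.4  112.8  -21.6   60.3 -118.8]
tcp [ 0.4917 -0.138   0.2234] exp px 321.0 167.0
[ 482   49   57   98 1044] ((509.4000549316406, 97.20001220703125), (10.733125686645508, 108.22569274902344), 26.56505012512207)
[  76   82   86   79 5341] ((118.5, 121.0), (78.0, 85.0), 90.0)
[311 105  21  45 853] ((321.1150817871094, 126.72566986083984), (44.168617248535156, 19.822662353515625), 86.18592071533203)
[318 213  18   7  74] ((326.57781982421875, 216.24514770507812), (5.5516676902771, 17.216407775878906), 86.42366790771484)
0.06 [321. 108.]
0.016 [321. 152.]
-0.06 [320. 220.]
```

View pics/w7.png

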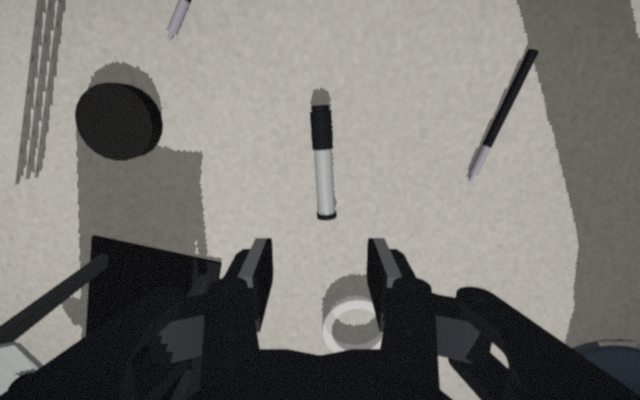

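>>> {"op": "play_rows", "data": {"steps": [[0,-2.5,4.5,32,-0.057],[0,0,0,48,0],[0,0,0,48,0],[0,0,0,48,0],[0,0,0,28,0]]}}

```text
t: 16.35
ee_pos: [0.4852, -0.137, 0.0168]
tcp_rot: [[0.496, -0.868, -0.005], [-0.868, -0.496, 0.002], [-0.004, 0.003, -1.0]]
ft_force: [-0.3, 0.4, -0.3]
grip_width: 0.501
gripper_force: 0.0
```

>>> {"op": "play_rows", "data": {"newtons": 20, "steps": [[0,0,0,12,0],[0,0,0,0,0],[-1,0,0,0,0],[-1,0,0,0,0],[-1,0,0,0,0]]}}

```text
t: 16.85
ee_pos: [0.4884, -0.1387, 0.0097]
tcp_rot: [[0.494, -0.869, 0.003], [-0.869, -0.494, -0.0], [0.002, -0.003, -1.0]]
ft_force: [-0.2, -1.1, 4.3]
grip_width: 0.209
gripper_force: 21.7
```

>>> {"op": "play_rows", "data": {"steps": [[-1,0,0,0,0],[-1,0,0,0,0],[-1,0,0,-10,0],[-1,0,0,-20,0]]}}

```text
t: 17.25
ee_pos: [0.4861, -0.1378, 0.0383]
tcp_rot: [[0.494, -0.869, -0.002], [-0.869, -0.494, 0.001], [-0.002, 0.002, -1.0]]
ft_force: [0.5, 0.5, -0.2]
grip_width: 0.21
gripper_force: 21.4
```

>>> {"op": "play_rows", "data": {"steps": [[-1,0,0,-40,0],[-1,0,0,-40,0],[-1,0,0,0,0]]}}

```text
t: 17.55
ee_pos: [0.49, -0.1396, 0.123]
tcp_rot: [[0.494, -0.87, 0.009], [-0.87, -0.494, -0.001], [0.005, -0.007, -1.0]]
ft_force: [0.6, 0.4, -0.3]
grip_width: 0.205
gripper_force: 21.3
```

```bash
python3 - <<'E'
from mk import *
import fit
p=np.load('p2.npy')
t=fit.W(p,fit.loc(-.088,.033,.012))
plan(t[0],t[1],.265,np.degrees(p[2]))
s=observe();c=calibration('wrist');im=read_camera('wrist')[:,:,::-1].copy();cv2.imwrite('pics/w8.png',im)
g=cv2.cvtColor(im,6);print(s['ft_force'],[(v,int(g[v,319])) for v in range(80,260,6)])
d=cv2.Sobel(g,cv2.CV_32F,1,0)
for v in(125,190):print(v,[(i,int(d[v,i])) for i in range(270,370) if abs(d[v,i])>80 and abs(d[v,i])==abs(d[v,i-4:i+5]).max()])
E
```

```text
tool shift [-188.2 -193.6 -141.6] turn rad -2.857 a0 -60.4 j7 -107.7 t 17.55 pos [ 0.49   -0.1396  0.123 ]
shift in axes after turn [ 235.4  131.8 -142. ]
[ 0.63005893  0.42705144 -0.3365264 ] [(80, 99), (86, 99), (92, 99), (98, 97), (104, 97), (110, 98), (116, 21), (122, 16), (128, 18), (134, 15), (140, 17), (146, 13), (152, 14), (158, 24), (164, 20), (170, 32), (176, 21), (182, 26), (188, 27), (194, 30), (200, 26), (206, 35), (212, 30), (218, 35), (224, 77), (230, 175), (236, 175), (242, 178), (248, 180), (254, 179)]
125 [(298, -526), (341, 264)]
190 [(294, -404), (345, 422)]
```

>>> {"op": "play_rows", "data": {"steps": [[-1,0,0,-47,-0.143],[-1,0,0,-47,-0.143],[-1,0,0,-48,-0.143],[-1,0,0,0,-0.143],[-1,0,0,0,-0.143]]}}

```text
t: 18.1
ee_pos: [0.4871, -0.1379, 0.261]
tcp_rot: [[0.945, -0.326, 0.002], [-0.326, -0.945, 0.001], [0.001, -0.002, -1.0]]
ft_force: [-0.5, -0.2, -0.8]
grip_width: 0.202
gripper_force: 21.3
```

>>> {"op": "play_rows", "data": {"steps": [[-1,0,0,0,-0.143],[-1,0,0,0,-0.143],[-1,0,0,0,-0.143],[-1,0,0,0,-0.143],[-1,0,0,0,-0.143]]}}

```text
t: 18.6
ee_pos: [0.4861, -0.1379, 0.2592]
tcp_rot: [[0.928, 0.373, -0.002], [0.373, -0.928, 0.001], [-0.002, -0.001, -1.0]]
ft_force: [0.1, -0.7, -1.0]
grip_width: 0.211
gripper_force: 21.3
```

>>> {"op": "play_rows", "data": {"steps": [[-1,0,0,0,-0.143],[-1,0,0,0,-0.143],[-1,0,0,0,-0.143],[-1,0,0,0,-0.143],[-1,0,0,0,-0.143]]}}

```text
t: 19.1
ee_pos: [0.4861, -0.1379, 0.2592]
tcp_rot: [[0.456, 0.89, -0.003], [0.89, -0.456, 0.001], [-0.001, -0.002, -1.0]]
ft_force: [-0.7, -0.2, -0.6]
grip_width: 0.21
gripper_force: 21.3
```

>>> {"op": "play_rows", "data": {"steps": [[-1,0,0,0,-0.143],[-1,0,0,0,-0.143],[-1,0,0,0,-0.143],[-1,0,0,0,-0.143],[-1,0,0,0,-0.143]]}}

```text
t: 19.6
ee_pos: [0.4861, -0.138, 0.2592]
tcp_rot: [[-0.239, 0.971, -0.003], [0.971, 0.239, 0.0], [0.001, -0.002, -1.0]]
ft_force: [0.4, 0.0, 0.1]
grip_width: 0.209
gripper_force: 21.3
```

```bash
python3 - <<'E'
from h import *
import fit
p=np.load('p2.npy')
t=fit.W(p,fit.loc(-.088,.033,.012))
plan(t[0],t[1],.265,np.degrees(p[2]))
E
```

```text
tool shift [231.7 137.2  -5.9] turn rad 0.009 a0 103.8 j7 32.2 t 19.6 pos [ 0.4861 -0.138   0.2592]
shift in axes after turn [232.9 135.2  -5.8]
```

>>> {"op": "play_rows", "data": {"steps": [[-1,0,0,-6,0.009],[-1,38.8,22.4,0,0],[-1,38.8,22.4,0,0],[-1,38.8,22.4,0,0],[-1,38.8,22.4,0,0]]}}

```text
t: 20.1
ee_pos: [0.5395, 0.0347, 0.2663]
tcp_rot: [[-0.22, 0.975, -0.001], [0.975, 0.22, 0.0], [0.0, -0.0, -1.0]]
ft_force: [-0.2, -0.4, -0.6]
grip_width: 0.209
gripper_force: 21.3
```

>>> {"op": "play_rows", "data": {"steps": [[-1,38.8,22.4,0,0],[-1,38.8,22.4,0,0],[-1,0,0,0,0],[-1,0,0,0,0],[-1,0,0,0,0]]}}

```text
t: 20.6
ee_pos: [0.5655, 0.1171, 0.2661]
tcp_rot: [[-0.221, 0.975, -0.001], [0.975, 0.221, -0.001], [-0.001, -0.001, -1.0]]
ft_force: [-0.2, 0.1, -0.3]
grip_width: 0.207
gripper_force: 21.3
```

```bash
python3 - <<'E'
from h import *
import fit
p=np.load('p2.npy')
t=fit.W(p,fit.loc(-.088,.033,.012))
plan(t[0],t[1],.165,np.degrees(p[2]))
s=observe();c=calibration('wrist');im=read_camera('wrist')[:,:,::-1].copy();cv2.imwrite('pics/w9.png',im)
g=cv2.cvtColor(im,6);print(s['ft_force'],s['grip_width'])
d=cv2.Sobel(cv2.GaussianBlur(g,(3,7),0),cv2.CV_32F,1,0)
for S in(-.12,-.06,-.03):print(S,[proj(c,fit.W(p,fit.loc(S,y,N))).round(1).tolist() for y,N in((.066,.015),(0,.015),(-.066,.015))])
for v in(130,160,190):print(v,[(i,int(d[v,i])) for i in range(150,500) if abs(d[v,i])>40 and abs(d[v,i])==abs(d[v,i-4:i+5]).max()])
a=[proj(c,fit.W(p,fit.loc(S,-.033,.02))) for S in np.arange(-.13,.02,.005)]
print([int(g[int(v),int(u)]) for u,v in a])
E
```

```text
tool shift [  3.   -0.8 101.1] turn rad -0.01 a0 102.7 j7 4.9 t 20.6 pos [0.5655 0.1171 0.2661]
shift in axes after turn [  2.9  -0.8 101.1]
[-0.1513128   0.06697021 -0.32849458] 0.20713480169935455
-0.12 [[277.7, 217.9], [359.2, 217.2], [440.8, 216.4]]
-0.06 [[278.5, 146.5], [357.2, 145.7], [436.1, 144.9]]
-0.03 [[278.9, 112.5], [356.3, 111.7], [433.9, 110.9]]
130 [(293, -316), (346, 314), (381, -327), (387, 78), (396, -90), (406, 348), (433, -56)]
160 [(275, -49), (294, -331), (345, 404), (382, -103), (392, 52), (398, -55), (406, 86), (434, -61)]
190 [(154, 68), (166, -105), (176, 133), (274, -45), (294, -347), (345, 348), (383, -119), (393, 51), (399, -56), (408, 96), (436, -49)]
[97, 30, 59, 174, 180, 177, 176, 180, 178, 177, 176, 180, 178, 176, 183, 179, 132, 33, 37, 32, 41, 37, 33, 36, 12, 62, 64, 66, 159, 153]
```

>>> {"op": "play_rows", "data": {"steps": [[-1,3,-2.5,40,-0.01],[-1,0,0,40,0],[-1,0,0,21,0],[-1,0,0,0,0],[-1,0,0,5,0]]}}

```text
t: 21.15
ee_pos: [0.5638, 0.12, 0.1614]
tcp_rot: [[-0.231, 0.973, 0.002], [0.973, 0.231, 0.0], [-0.0, 0.002, -1.0]]
ft_force: [0.1, -0.7, 0.3]
grip_width: 0.207
gripper_force: 21.3
```

>>> {"op": "play_rows", "data": {"steps": [[-1,0,0,5,0],[-1,0,0,0,0],[-1,0,0,4,0],[-1,0,0,0,0]]}}

```text
t: 21.55
ee_pos: [0.5628, 0.1215, 0.1516]
tcp_rot: [[-0.234, 0.972, 0.0], [0.972, 0.234, 0.001], [0.001, 0.0, -1.0]]
ft_force: [-1.6, 1.9, 2.2]
grip_width: 0.205
gripper_force: 21.7
```

>>> {"op": "play_rows", "data": {"steps": [[-1,0,0,4,0],[-1,0,0,0,0]]}}

```text
t: 21.75
ee_pos: [0.5625, 0.1216, 0.1469]
tcp_rot: [[-0.234, 0.972, -0.0], [0.972, 0.234, 0.001], [0.001, -0.0, -1.0]]
ft_force: [-1.4, 1.9, 2.7]
grip_width: 0.205
gripper_force: 21.7
```

>>> {"op": "play_rows", "data": {"steps": [[-1,0,0,3,0],[-1,0,0,3,0],[-1,0,0,2,0],[-1,0,0,0,0]]}}

```text
t: 22.15
ee_pos: [0.5624, 0.1208, 0.1387]
tcp_rot: [[-0.234, 0.972, -0.001], [0.972, 0.234, -0.0], [-0.0, -0.001, -1.0]]
ft_force: [-2.4, 2.2, 2.2]
grip_width: 0.207
gripper_force: 21.1
```

>>> {"op": "play_rows", "data": {"steps": [[-0.35,0,0,0,0],[-0.3,0,0,0,0],[-0.3,0,0,-2,0],[-0.3,0,0,-5,0],[-0.3,0,0,-10,0]]}}

```text
t: 22.65
ee_pos: [0.5624, 0.1207, 0.1563]
tcp_rot: [[-0.234, 0.972, -0.001], [0.972, 0.234, -0.001], [-0.0, -0.001, -1.0]]
ft_force: [-0.1, 0.4, -0.4]
grip_width: 0.347
gripper_force: 0.0
```

>>> {"op": "play_rows", "data": {"steps": [[-0.3,0,0,-15,0],[-0.3,0,0,-40,0],[-0.3,0,0,-40,0],[0,-10,0,-20,0],[0,0,0,0,0]]}}

```text
t: 23.15
ee_pos: [0.5675, 0.1099, 0.2759]
tcp_rot: [[-0.232, 0.973, 0.008], [0.973, 0.232, 0.002], [0.0, 0.009, -1.0]]
ft_force: [0.8, 0.7, -0.1]
grip_width: 0.502
gripper_force: 0.0
```

```bash
python3 - <<'E'
from h import *
import fit
p=np.load('p2.npy')
c=calibration('wrist');im=read_camera('wrist')[:,:,::-1].copy();cv2.imwrite('pics/w10.png',im);g=cv2.cvtColor(im,6)
for y in(-.033,.033):
    a=[proj(c,fit.W(p,fit.loc(S,y,.02))) for S in np.arange(-.13,.02,.005)]
    print(y,[int(g[int(v),int(u)]) for u,v in a if 0<=v<400 and 0<=u<640])
k=fit.W(p,fit.loc(0,0,.078));print(k);plan(.5696,.2342,.27,np.degrees(p[2]))
E
```

```text
-0.033 [85, 15, 54, 169, 168, 165, 172, 171, 170, 170, 167, 172, 170, 170, 166, 173, 138, 32, 28, 31, 34, 22, 29, 32, 12, 48, 58, 58, 150, 148]
0.033 [87, 17, 40, 170, 169, 170, 170, 171, 170, 170, 169, 172, 169, 171, 168, 171, 162, 29, 31, 28, 33, 33, 26, 33, 17, 41, 56, 58, 151, 155]
[0.57138723 0.23210304 0.15569201]
tool shift [119.4  32.1   3.7] turn rad 0.002 a0 103.4 j7 6.1 t 23.2 pos [0.5661 0.1106 0.2735]
shift in axes after turn [119.5  31.9   3.5]
```

>>> {"op": "play_rows", "data": {"steps": [[0,40,10.6,0,0],[0,40,10.6,0,0],[0,39,10.6,0,0],[0,0,0,0,0],[0,0,0,0,0]]}}

```text
t: 23.7
ee_pos: [0.567, 0.2357, 0.2694]
tcp_rot: [[-0.237, 0.972, -0.003], [0.972, 0.237, -0.002], [-0.001, -0.003, -1.0]]
ft_force: [-0.6, -0.9, -0.5]
grip_width: 0.502
gripper_force: 0.0
```

```bash
python3 - <<'E'
from h import *
import fit
p=np.load('p2.npy')
plan(.5700,.2338,.142,np.degrees(p[2]))
c=calibration('wrist');im=read_camera('wrist')[:,:,::-1].copy();cv2.imwrite('pics/w11.png',im);g=cv2.cvtColor(im,6)
u=proj(c,fit.W(p,fit.loc(0,0,.098)));print(u,[int(x) for x in g[int(u[1])+1,280:360:2]])
E
```

```text
tool shift [ -2.4   2.9 127.4] turn rad 0.007 a0 103.7 j7 -4.7 t 23.7 pos [0.567  0.2357 0.2694]
shift in axes after turn [ -2.6   2.5 127.4]
[324.17845892 190.15717657] [69, 70, 74, 75, 71, 77, 74, 77, 75, 73, 76, 73, 78, 76, 73, 47, 48, 48, 48, 50, 54, 48, 44, 40, 39, 42, 38, 36, 72, 79, 75, 79, 74, 76, 77, 77, 76, 75, 76, 77]
```

>>> {"op": "play_rows", "data": {"newtons": 20, "steps": [[0,-2,2.3,30,0.007],[0,0,0,40,0],[0,0,0,40,0],[0,0,0,17,0],[0,0,0,0,0]]}}

```text
t: 24.25
ee_pos: [0.5689, 0.2302, 0.141]
tcp_rot: [[-0.224, 0.975, -0.006], [0.975, 0.224, -0.004], [-0.002, -0.007, -1.0]]
ft_force: [-0.6, 0.5, 0.6]
grip_width: 0.503
gripper_force: 0.0
```

>>> {"op": "play_rows", "data": {"steps": [[-1,0,0,0,0],[-1,0,0,0,0],[-1,0,0,0,0],[-1,0,0,0,0],[-1,0,0,0,0]]}}

```text
t: 24.75
ee_pos: [0.5701, 0.2317, 0.1455]
tcp_rot: [[-0.226, 0.974, -0.002], [0.974, 0.226, -0.001], [-0.0, -0.002, -1.0]]
ft_force: [-5.1, -3.5, 2.9]
grip_width: 0.227
gripper_force: 20.1
```

>>> {"op": "play_rows", "data": {"steps": [[-1,0,-8,0,0],[-1,0,-8,0,0],[-1,0,-8,0,0],[-1,0,-6,0,0],[-1,0,0,0,0]]}}

```text
t: 25.25
ee_pos: [0.5414, 0.2252, 0.1455]
tcp_rot: [[-0.226, 0.974, 0.001], [0.974, 0.226, -0.0], [-0.0, 0.001, -1.0]]
ft_force: [0.6, -4.6, 7.5]
grip_width: 0.232
gripper_force: 21.0
```

>>> {"op": "play_rows", "data": {"steps": [[-1,0,-3,0,0],[-1,0,-2,0,0],[-1,0,0,0,0],[-1,0,0,0,0],[-1,0,0,0,0]]}}

```text
t: 25.75
ee_pos: [0.5378, 0.2243, 0.1454]
tcp_rot: [[-0.226, 0.974, 0.002], [0.974, 0.226, 0.0], [-0.0, 0.002, -1.0]]
ft_force: [2.6, -4.1, 6.1]
grip_width: 0.228
gripper_force: 20.9
```

>>> {"op": "play_rows", "data": {"steps": [[-1,0,0,0,0],[-1,0,0,0,0],[-1,0,0,0,0],[-1,0,0,0,0],[-1,0,0,0,0]]}}

```text
t: 26.25
ee_pos: [0.5378, 0.2244, 0.1455]
tcp_rot: [[-0.226, 0.974, 0.002], [0.974, 0.226, 0.0], [-0.0, 0.002, -1.0]]
ft_force: [1.7, -4.3, 6.7]
grip_width: 0.228
gripper_force: 20.9
```

```bash
python3 - <<'E'
from h import *
import fit
p=np.load('p2.npy')
for n in('wrist','scene','side'):
    c=calibration(n);im=read_camera(n)[:,:,::-1].copy();cv2.imwrite(f'pics/{n}12.png',im);g=cv2.cvtColor(im,6)
    for y in(-.033,.033):
        a=[proj(c,fit.W(p,fit.loc(S,y,.02))) for S in np.arange(-.13,.145,.01)]
        print(n,y,[int(g[int(v),int(u)]) if 0<=v<400 and 0<=u<640 else -1 for u,v in a])
E
```

```text
wrist -0.033 [-1, -1, -1, -1, -1, -1, 40, 30, 40, 40, 27, 34, 177, 96, 78, 28, 177, 178, 180, 179, 181, 177, 179, 33, 32, 28, 26, 40]
wrist 0.033 [-1, -1, -1, -1, -1, -1, 27, 33, 91, 91, 91, 35, 43, 48, 84, 35, 183, 184, 181, 183, 180, 180, 180, 36, 36, 35, 36, 28]
scene -0.033 [126, 126, 126, 126, 127, 139, 135, 131, 192, 216, 159, 141, 193, 216, 183, 124, 127, 160, 92, 117, 146, 202, 210, 183, 116, 90, 88, 82]
scene 0.033 [218, 218, 218, 162, 138, 173, 132, 132, 162, 217, 161, 128, 204, 218, 203, 136, 112, 127, 108, 93, 151, 206, 208, 188, 131, 105, 80, 89]
side -0.033 [183, 122, 168, 217, 223, 224, 225, 203, 185, 202, 220, 200, 155, 94, 87, 79, 160, 191, 205, 171, 128, 113, 116, 112, 105, 110, 110, 115]
side 0.033 [111, 119, 130, 184, 188, 133, 118, 142, 175, 214, 217, 196, 112, 81, 88, 91, 152, 176, 195, 152, 134, 122, 124, 132, 130, 112, 112, 125]
```

>>> {"op": "play_rows", "data": {"steps": [[-1,0,7,0,0],[-1,0,7,0,0],[-1,0,7,0,0],[-1,0,7,0,0],[-1,0,6,0,0]]}}

```text
t: 26.9
ee_pos: [0.5702, 0.2318, 0.1455]
tcp_rot: [[-0.226, 0.974, -0.0], [0.974, 0.226, -0.001], [-0.001, -0.0, -1.0]]
ft_force: [-2.2, -5.3, 9.5]
grip_width: 0.222
gripper_force: 21.2
```

>>> {"op": "play_rows", "data": {"steps": [[-1,0,2,0,0],[-1,0,1,0,0],[-1,0,0,0,0],[-1,0,0,0,0]]}}

```text
t: 27.3
ee_pos: [0.5701, 0.2318, 0.1454]
tcp_rot: [[-0.227, 0.974, -0.006], [0.974, 0.227, -0.002], [-0.0, -0.007, -1.0]]
ft_force: [-8.5, -7.7, 14.4]
grip_width: 0.224
gripper_force: 21.8
```

Back at the shut position. Release gently and lift clear.

>>> {"op": "play_rows", "data": {"steps": [[-1,0,-2,0,0],[-0.2,0,0,0,0],[-0.1,0,0,0,0],[-0.1,0,0,0,0],[-0.1,0,0,-20,0]]}}

```text
t: 27.8
ee_pos: [0.5685, 0.2332, 0.1614]
tcp_rot: [[-0.228, 0.974, -0.006], [0.974, 0.228, -0.002], [-0.001, -0.007, -1.0]]
ft_force: [0.1, -0.0, -0.2]
grip_width: 0.446
gripper_force: 0.0
```

>>> {"op": "play_rows", "data": {"steps": [[-0.1,0,0,-40,0],[-0.1,0,0,-40,0],[-0.1,0,0,-30,0],[-0.1,0,0,0,0],[-0.1,0,0,0,0]]}}

```text
t: 28.3
ee_pos: [0.5706, 0.2336, 0.2742]
tcp_rot: [[-0.228, 0.974, 0.0], [0.974, 0.228, 0.001], [0.001, 0.0, -1.0]]
ft_force: [-0.3, -1.0, 0.2]
grip_width: 0.447
gripper_force: 0.0
```

```bash
python3 - <<'E'
from h import *
import fit
p=np.load('p2.npy');s=observe();print(s['t'],s['ee_pos'],s['ft_force'])
c=calibration('wrist');im=read_camera('wrist')[:,:,::-1].copy();cv2.imwrite('pics/w13.png',im);g=cv2.cvtColor(im,6)
for y in(-.033,.033):
    a=[proj(c,fit.W(p,fit.loc(S,y,.02))) for S in np.arange(-.02,.15,.005)]
    print(y,[int(g[int(v),int(u)]) if 0<=v<400 else -1 for u,v in a])
u=proj(c,fit.W(p,fit.loc(0,0,.098)));r=g[int(u[1])+1];print(u,[i for i in range(270,370) if r[i]<58][::30],[i for i in range(270,370) if r[i]<58][-1:])
E
```

```text
28.3 [0.57064246 0.23357569 0.27421438] [-0.28327131 -1.00009034  0.20819917]
-0.033 [134, 93, 91, 87, 167, 170, 64, 76, 14, 54, 179, 178, 186, 186, 185, 183, 184, 182, 181, 181, 179, 180, 178, 150, 38, 40, 38, 35, 42, 34, 33, 30, 46, 173]
0.033 [98, 93, 93, 65, 174, 168, 57, 85, 30, 42, 185, 183, 184, 183, 184, 179, 178, 182, 180, 181, 180, 180, 180, 164, 38, 36, 43, 39, 34, 39, 36, 31, 39, 160]
[319.42150782 184.86670103] [306] [330]
```

```bash
python3 -c "
from station import *
print(job_done())"
```

```text
the job is handed in; nothing more can be done
None
```

The job is handed in at about 28 s of the 72 s allowed. The last wrist image shows both markers caps-first at the end stop, one in each lane, and the gate shut again behind them; no verdict came back.

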